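# Seat the paint tray on its post and pin

## Task

At the craft table, pick up the long paint tray by its upright handle tube and lower it gently over the stand's centre post and locating pin, so that it lies flat and fully home on the stand with the pin in the tray's square hole; do not let it drop. Let go, and leave the small square mixing tray and the water cup where they are.

Things in the scene. Friction and masses are not known exactly. Their poses are not given: they have to be found in the camera images.
- stand: Fixed palette stand: aluminium disc 164 mm across, 20 mm thick, with two upright dark steel rods. Centre post 14 mm thick, 70 mm above the disc (tip tapered over 12 mm). Locating pin 10 mm thick, 24 mm above the disc (tip tapered over 6 mm), 60 mm from the post. Origin: on the post's axis at the table surface; z up, x from post to pin.
- tray_grip (a point): Long tray, loose and flat on the table: plate 190 x 110 x 6 mm, 10 mm high rim, pans along the long sides, 0.22 kg. Tube handle 36 mm outside stands mid-plate, top 66 mm above the underside; its 26 mm bore goes through. Square 28 mm pin hole in the plate, centred 60 mm from the tube's axis. Point: on the tube's axis, 38 mm above the underside; z up, x along the length from tube to square hole.
- mixtray_grip (a point): The small square mixing tray, to be left alone: white plastic, 112 x 112 mm, same tube handle but no square hole. This point: on its tube's axis, 38 mm above its underside.
- cup: White ceramic water cup, 72 mm across and 85 mm high, upright on the table beyond the stand; to be left alone. Origin: centre of its underside.
Not all that is in view belongs to the job. What is shaped like the part that bears tray_grip but purple or red is not meant. What is shaped like the stand but pink is not meant.

How it is judged:
By the outcome, as a careful person would: the job done as asked, in the order asked, and still so for the second after the job is handed in, with the robot touching nothing.
It also fails if it takes over 42 s, if anything falls off the work surface, if the arm or the gripper's body presses on something with over 40 N, if the wrist force passes 120 N, or if a joint passes its speed limit or range.

## Robot

A 6-joint arm with a two-finger parallel gripper is mounted at the origin on the work surface. World frame = base frame: x ahead of the robot, y to its left, z up, the work surface at z = 0. Lengths are in m, angles in degrees, forces in N, time in s.
With the tool pointing down it reaches from about 0.4 to 0.825 m from the base axis. Payload 7 kg.
Tool frame: the origin (TCP) lies between the finger pads; the fingertips stand 22 mm ahead of it and the grasp point (between the pads) lies 3 mm ahead of it; z points along the fingers, y is the line along which they close (so a half turn about z gives the same grasp; the last joint's range is limited). The gripper opens to 88 mm and grips with 3 to 60 N. Pads are 19 mm wide; open, the fingers measure 130 mm over their backs; the gripper's body (78 mm by 193 mm) begins 47 mm behind the grasp point.
Start: joints at [16.507, 20.546, 0.682, 0, -70.136, -16.507], TCP at [0.675, -0, 0.249] pointing down, gripper open.
Joint ranges: [-176.03, 176.03], [-82.01, 121.73], [-58.28, 71.71], [-173.87, 95.51], [-174.79, -0.11], [-173.66, 173.66]. Speed limits (degrees/s): [136.94, 136.94, 172.46, 180, 180, 180].

## Interface

Orientations are given as [roll, pitch, yaw] about the fixed x, y, z axes, in that order (R = Rz(yaw) Ry(pitch) Rx(roll)).
In Python, from plant import ctrl gives the robot as it stands.
- The arm moves only by the tool apply_moves, never from a script. Its argument "targets" is a list of rows, each an object with "travel": the shift along the tool's x, y, z in mm, a list of three; "roll": the turn about the tool's z in degrees; "jaw": the finger opening in mm, from 0 to 87.6. In form: [{"travel": [tx, ty, tz], "roll": roll, "jaw": jaw}, ...]. A call has 1 to 10 rows; each row shifts and turns the commanded pose from where the row before left it, along the tool's axes as they then stand; what a row does not reach is not made up. A row lasts 1/10 s, in which the tool goes at most 50 mm and 8.59 degrees, less where a joint would pass 70% of its speed; a pose out of reach is approached as far as the arm can. A call with a gripper value outside its range is refused whole. The fingers move at their own pace and stop on an object; the grip force is fixed at half the most. Time passes only in rows, so rows that do not move let the fingers close. It gives the time, the measured TCP pose, the force, the opening and the grip force at its end, in the units of the state.
- ctrl.get_obs(): the state, without advancing time (a new reading comes with each control period).
- ctrl.snapshot(name): name is "scene" or "side" or "wrist"; returns the picture (420x560x3 uint8, red, green, blue); there is no depth.
- ctrl.calibration(name): a dict with "K" (3x3 intrinsics, pixels), "extrinsics" (4x4, takes a point from camera to world coordinates); the wrist camera has in their place "hand_eye" (4x4, takes a point from camera to tool coordinates, whose origin is the TCP and whose axes are the flange's). Camera axes: x right, y down, z forward; pixel columns grow to the right and rows downward; lengths in m; the calibration is good to about 2 mm. A picture is of the moment at which its call begins: read the wrist's pose just before it. calibration takes no time and is no camera call.
- ctrl.close_job(): hands the job in; it is judged then, once.
The state is a dict: "clock": time; "joint_pos": joint angles; "qvel": joint speeds; "tau": joint torques, N m; "tool_pos": TCP position; "orientation": TCP orientation; "force": force on the tool from outside, world axes, zero at the start; "moment": the same for the moment, N m; "opening": finger opening in m; "gripper_force": force on a finger pad.
Only numpy, scipy, OpenCV 4.12 (cv2) and the standard library are available. Lean on these libraries where they do the work, as an engineer would, in place of code of your own. Each camera call takes 0.05 s, during which the arm holds its last target. There are 200 camera calls.

## Working session

There is one attempt and no reset: what is moved stays moved. The work goes in short steps, Python scripts to look and compute and a tool call to move; the robot and the scene stay as the last step left them, time stands still between calls to the robot, and variables do not carry over. Pictures are saved under pics/ and viewed, at most 10 in all, crops included, and the job is handed in when it is done.

Besides the shell and the picture viewer there is one more tool, called after ">>>" as name(argument=value, ...) on one line, values as JSON. apply_moves: Moves the arm, as the interface text tells. Its arguments: {"type":"object","properties":{"targets":{"type":"array","items":{"type":"object","properties":{"travel":{"type":"array","items":{"type":"number"}},"roll":{"type":"number"},"jaw":{"type":"number"}}}}},"required":["targets"]}

```bash
mkdir -p pics
cat > h.py <<'E'
import numpy as np,cv2
from plant import ctrl
from scipy.spatial.transform import Rotation as R
def T():
    o=ctrl.get_obs();M=np.eye(4);M[:3,:3]=R.from_euler('xyz',o['orientation'],degrees=True).as_matrix();M[:3,3]=o['tool_pos'];return M
def cam(n):
    c=ctrl.calibration(n)
    return np.array(c['K']),(T()@np.array(c['hand_eye']) if n=='wrist' else np.array(c['extrinsics']))
def snap(n,f):
    K,E=cam(n);im=ctrl.snapshot(n)[:,:,::-1].copy();cv2.imwrite('pics/'+f+'.png',im);np.savez('pics/'+f,K=K,E=E);return im
def ray(f,uv):
    d=np.load('pics/'+f+'.npz');v=d['E'][:3,:3]@np.linalg.solve(d['K'],[uv[0],uv[1],1]);return d['E'][:3,3],v
def atz(f,uv,z):
    o,v=ray(f,uv);return o+v*(z-o[2])/v[2]
def tri(*fu):
    A=0;b=0
    for f,uv in fu:
        o,v=ray(f,uv);v=v/np.linalg.norm(v);P=np.eye(3)-np.outer(v,v);A=A+P;b=b+P@o
    return np.linalg.solve(A,b)
def proj(f,p):
    d=np.load('pics/'+f+'.npz');q=np.linalg.inv(d['E'])@np.append(p,1);q=d['K']@q[:3];return q[:2]/q[2]
E
python3 - <<'E'
from h import *
a=snap('scene','s0');b=snap('side','d0');c=snap('wrist','w0')
for n in('s0','d0','w0'):
    d=np.load(f'pics/{n}.npz');print(n,d['K'][0,0],d['E'].round(3).tolist())
print(ctrl.get_obs())
E
```

```text
s0 534.7938343517773 [[-0.891, 0.349, -0.29, 0.983], [0.454, 0.706, -0.544, 0.882], [0.015, -0.616, -0.787, 1.329], [0.0, 0.0, 0.0, 1.0]]
d0 488.06676825477365 [[-0.978, -0.146, 0.148, 0.289], [-0.207, 0.612, -0.763, 0.936], [0.021, -0.777, -0.629, 0.833], [0.0, 0.0, 0.0, 1.0]]
w0 361.70436557646235 [[-1.0, 0.0, -0.002, 0.675], [-0.0, 0.958, 0.288, -0.077], [0.002, 0.288, -0.958, 0.384], [0.0, 0.0, 0.0, 1.0]]
{'clock': 0.15, 'joint_pos': array([ 1.65061308e+01,  2.05815748e+01,  6.46971456e-01, -1.36466294e-02,
       -7.01357809e+01, -1.65053845e+01]), 'qvel': array([ 0.08738031, -0.16057057,  0.19756631,  0.04935688, -0.09117643,
        0.0337907 ]), 'tau': array([ 1.39394037e-04, -5.83274567e+01,  2.93289685e+01,  7.00122759e+00,
        8.75052094e-03, -9.76538854e-05]), 'tool_pos': array([ 6.74669873e-01, -3.59041254e-05,  2.47854589e-01]), 'orientation': array([ 1.79928871e+02, -7.69636621e-03, -9.00038938e+01]), 'force': array([ 0.14665157, -0.26707063, -0.25241438]), 'moment': array([ 0.00472522,  0.00395395, -0.04205496]), 'gripper_force': 0.0, 'opening': 0.08798393327437819}
```

View pics/s0.png

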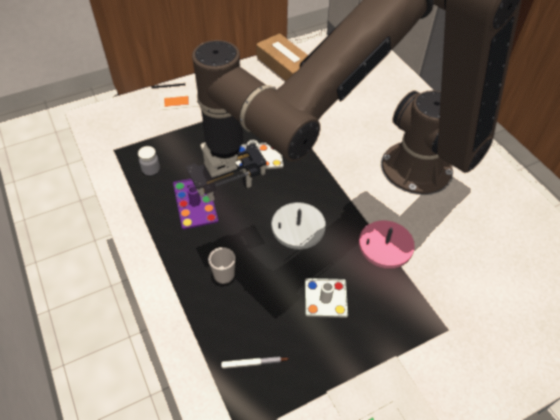

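View pics/d0.png

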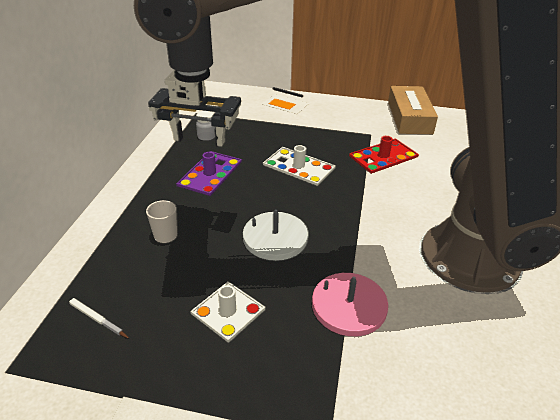

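View pics/w0.png

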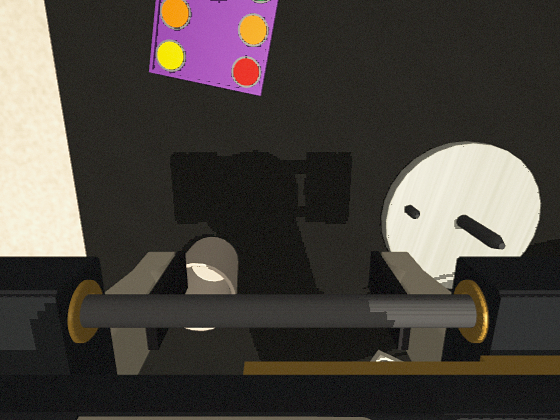

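The scene shows the stand at scene (298,226), side (275,235), with the long white tray at side (300,163), and its square hole left of the tube near (283,159). I'll enlarge the side view for pixel readings.

Run:
```python
from h import *
a=cv2.imread('pics/d0.png')[135:270,230:350];b=cv2.imread('pics/s0.png')[135:270,230:350]
cv2.imwrite('pics/c1.png',cv2.resize(np.hstack([a[:,:],b[:,:]])[:, :],None,fx=3.3,fy=4.4,interpolation=cv2.INTER_CUBIC))
```

```text
(no output)
```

View pics/c1.png

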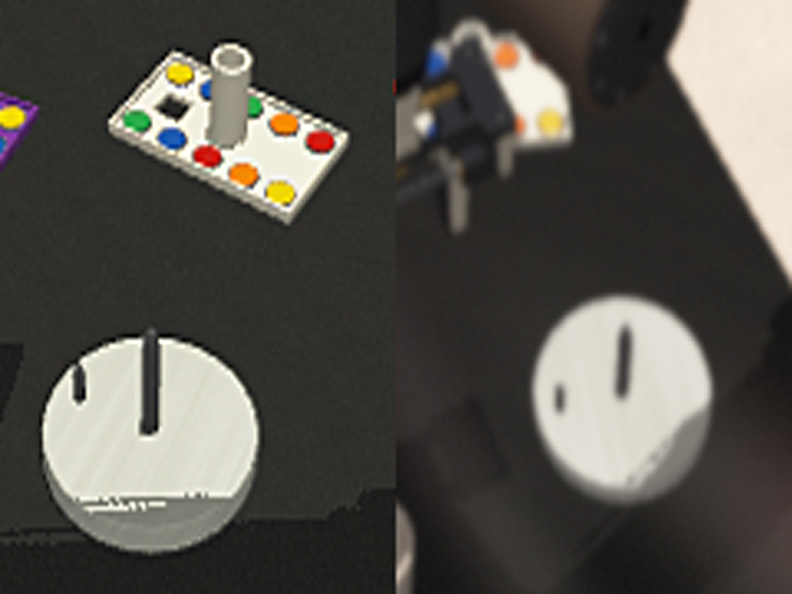

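Run:
```python
from h import *
print('post tip',tri(('d0',(275.8,209.5)),('s0',(300,208.9))),tri(('d0',(275.8,209.5)),('w0',(502,246))))
print(atz('d0',(275.8,209.5),.09),atz('d0',(275.5,233),.02))
p=atz('d0',(254.2,218),.044);print('pin',p,atz('d0',(254.2,226),.02),tri(('d0',(254.2,218)),('s0',(279.4,222.5))))
t=atz('d0',(300,148.2),.066);h=atz('d0',(282.4,159.3),.005)
print('tray',t,atz('d0',(298.8,166),.006),h)
```

```text
post tip [0.47657128 0.04646266 0.09393536] [0.47794541 0.04432168 0.0916589 ]
[0.47743434 0.04118369 0.09      ] [0.47580733 0.04774224 0.02      ]
pin [0.53442245 0.03130677 0.044     ] [0.53403265 0.03423254 0.02      ] [0.53524608 0.02950307 0.0418306 ]
tray [ 0.47600725 -0.28441877  0.066     ] [ 0.47610959 -0.27955469  0.006     ] [ 0.53215469 -0.30523957  0.005     ]
```

>>> apply_moves(targets=[{"travel":[28,20,4],"roll":0,"jaw":87},{"travel":[28,20,4],"roll":0,"jaw":87},{"travel":[28,20,4],"roll":0,"jaw":87},{"travel":[28,20,4],"roll":0,"jaw":87},{"travel":[28,20,4],"roll":0,"jaw":87},{"travel":[28,20,4],"roll":0,"jaw":87},{"travel":[28,20,4],"roll":0,"jaw":87},{"travel":[28,20,4],"roll":0,"jaw":87},{"travel":[28,20,4],"roll":0,"jaw":87},{"travel":[28,20,4],"roll":0,"jaw":87}])

```text
clock: 1.15
tool_pos: [0.4739, -0.2809, 0.2083]
orientation: [180.0, 0.0, -90.0]
force: [0.1, 1.0, 0.4]
opening: 0.0872
gripper_force: 0.0
```

>>> apply_moves(targets=[{"travel":[0,0,0],"roll":7.5,"jaw":87},{"travel":[0,0,0],"roll":7.5,"jaw":87},{"travel":[0,0,0],"roll":7.5,"jaw":87},{"travel":[0,0,0],"roll":0,"jaw":87},{"travel":[0,0,0],"roll":0,"jaw":87},{"travel":[0,0,0],"roll":0,"jaw":87}])

```text
clock: 1.75
tool_pos: [0.475, -0.2799, 0.2085]
orientation: [180.0, 0.0, -112.3]
force: [0.1, -0.0, -0.3]
opening: 0.0868
gripper_force: 0.0
```

Run:
```python
from h import *
snap('wrist','w1')
for p in((.476,-.282,.066),(.532,-.305,.006)):print(proj('w1',p))
```

```text
[275.85552357 198.57692705]
[212.8750321  182.14624279]
```

View pics/w1.png

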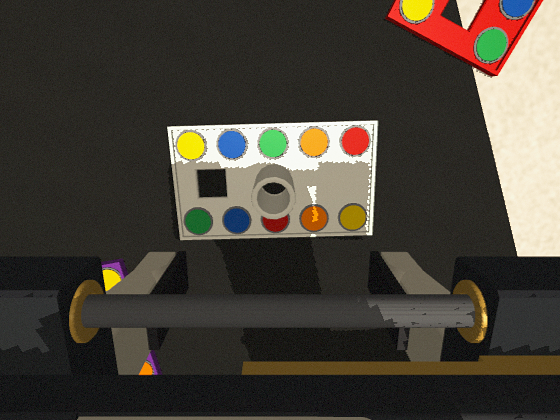

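The tray is centred below the tool: tube mouth at (274,196), square hole at (211.5,183), plate corners about (168,127), (377,121), (372,235), (181,240).

Run:
```python
from h import *
print(tri(('d0',(300,148.2)),('w1',(274,196))),tri(('d0',(282.4,159.3)),('w1',(211.5,183))))
t=atz('w1',(274,196),.066);h=atz('w1',(211.5,183),.005)
c=[atz('w1',p,.01) for p in((168,127),(377,121),(372,235),(181,240))]
print(t,h,np.mean(c,0));a=lambda v:np.degrees(np.arctan2(v[1],v[0]))
print(a(h-t),a(c[0]-c[1]),a(c[3]-c[2]),np.linalg.norm(h-t),[np.linalg.norm(c[i]-c[i-1]) for i in range(4)])
M=T();print(M[:3,3],'tool shift',1000*M[:3,:3].T@(t-M[:3,3]))
```

```text
[ 0.47629479 -0.28454065  0.06594486] [ 0.53284898 -0.30472481  0.00553889]
[ 0.47655837 -0.28452631  0.066     ] [ 0.53383315 -0.30460533  0.005     ] [ 0.47762302 -0.28238701  0.01      ]
-19.319312373471806 -20.685727377470815 -20.692708476902578 0.08604980060083438 [np.float64(0.10970620385887683), np.float64(0.18882638620057343), np.float64(0.10973092932900616), np.float64(0.18922691974175831)]
[ 0.47501831 -0.27992429  0.20850597] tool shift [  3.66964355  -3.18662349 142.50572428]
```

>>> apply_moves(targets=[{"travel":[4,-3,10],"roll":-1.8,"jaw":87},{"travel":[0,0,25],"roll":0,"jaw":87},{"travel":[0,0,30],"roll":0,"jaw":87},{"travel":[0,0,30],"roll":0,"jaw":87},{"travel":[0,0,30],"roll":0,"jaw":87},{"travel":[0,0,25],"roll":0,"jaw":87},{"travel":[0,0,15],"roll":0,"jaw":87},{"travel":[0,0,0],"roll":0,"jaw":87},{"travel":[0,0,0],"roll":0,"jaw":60},{"travel":[0,0,0],"roll":0,"jaw":40}])

```text
clock: 2.8
tool_pos: [0.4771, -0.285, 0.0447]
orientation: [-179.9, 0.0, -110.7]
force: [-0.2, 0.5, 0.2]
opening: 0.0763
gripper_force: 0.0
```

>>> apply_moves(targets=[{"travel":[0,0,0],"roll":0,"jaw":30},{"travel":[0,0,0],"roll":0,"jaw":20},{"travel":[0,0,0],"roll":0,"jaw":20},{"travel":[0,0,0],"roll":0,"jaw":20},{"travel":[0,0,0],"roll":0,"jaw":20},{"travel":[0,0,0],"roll":0,"jaw":20}])

```text
clock: 3.4
tool_pos: [0.4763, -0.2849, 0.0437]
orientation: [-180.0, 0.0, -110.7]
force: [-0.7, 0.2, 1.0]
opening: 0.0343
gripper_force: 30.0
```

>>> apply_moves(targets=[{"travel":[0,0,-3],"roll":0,"jaw":20},{"travel":[0,0,-8],"roll":0,"jaw":20},{"travel":[0,0,-15],"roll":0,"jaw":20},{"travel":[0,0,-22],"roll":0,"jaw":20},{"travel":[0,0,-22],"roll":0,"jaw":20},{"travel":[0,0,-22],"roll":0,"jaw":20},{"travel":[0,0,-22],"roll":0,"jaw":20},{"travel":[0,0,-22],"roll":0,"jaw":20},{"travel":[0,0,-15],"roll":0,"jaw":20},{"travel":[0,0,-5],"roll":0,"jaw":20}])

```text
clock: 4.4
tool_pos: [0.4768, -0.2851, 0.2018]
orientation: [-179.8, 0.0, -110.7]
force: [-0.3, -1.1, -1.7]
opening: 0.034
gripper_force: 30.0
```

>>> apply_moves(targets=[{"travel":[0,0,0],"roll":-4,"jaw":20},{"travel":[0,0,0],"roll":-4,"jaw":20},{"travel":[-5,-2,0],"roll":0,"jaw":20},{"travel":[-15,-3,0],"roll":0,"jaw":20},{"travel":[-20,-4,0],"roll":0,"jaw":20},{"travel":[-20,-4,0],"roll":0,"jaw":20},{"travel":[-20,-4,0],"roll":0,"jaw":20},{"travel":[-15,-4,0],"roll":0,"jaw":20},{"travel":[-5,-1,0],"roll":0,"jaw":20},{"travel":[0,0,0],"roll":0,"jaw":20}])

```text
clock: 5.4
tool_pos: [0.52, -0.1912, 0.1994]
orientation: [180.0, -0.0, -102.7]
force: [-0.4, -0.4, -2.6]
opening: 0.0343
gripper_force: 30.0
```

Run:
```python
from h import *
snap('wrist','w2')
for p in((.477,.0435,.09),(.477,.0435,.02),(.534,.0315,.044)):print(proj('w2',p))
```

```text
[383.25551552 449.28585711]
[364.97152984 388.87507889]
[312.71832426 407.70291714]
```

View pics/w2.png

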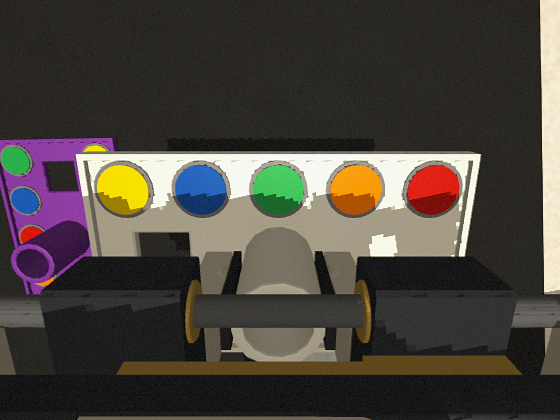

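The tray hangs level in the grip, hole at about (163,242) on the world +x side; the stand is hidden in this view. I'll refine the stand from the first wrist picture.

Run:
```python
from h import *
a=cv2.imread('pics/w0.png')[130:290,375:550]
cv2.imwrite('pics/c2.png',cv2.resize(a,None,fx=3.7,fy=3.7,interpolation=cv2.INTER_CUBIC))
```

```text
(no output)
```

View pics/c2.png

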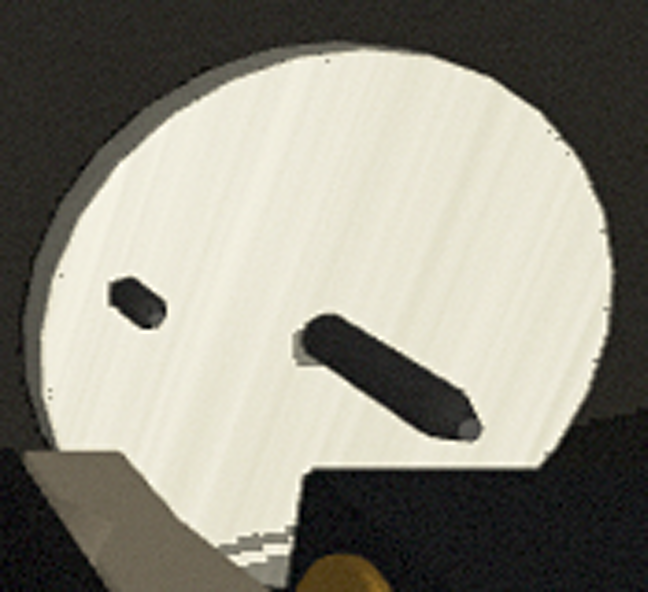

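The post tip shows at wrist (502,246.2), base (462,220.5); pin tip (416.6,216.5), base (408,209.2).

Run:
```python
from h import *
for uv,z in(((502,246.2),.09),((462,220.5),.02),((416.6,216.5),.044),((408,209.2),.02)):print(atz('w0',uv,z))
P=tri(('d0',(275.8,210)),('s0',(300,208.9)),('w0',(502,246.2)));Q=tri(('d0',(254.2,218.5)),('s0',(279.4,222.5)),('w0',(416.6,216.5)))
v=Q-P;print(P,Q,np.degrees(np.arctan2(v[1],v[0])),np.hypot(*v[:2]))
M=T();print(M[:3,3],1000*M[:3,:3].T@(P-M[:3,3]))
```

```text
[0.47814786 0.04560987 0.09      ]
[0.47899215 0.04542197 0.02      ]
[0.53748559 0.03315518 0.044     ]
[0.53769978 0.03287508 0.02      ]
[0.47695044 0.04516633 0.09107007] [0.53590007 0.03230295 0.04338464] -12.309541722754535 0.060336768346605306
[ 0.51968401 -0.19180089  0.19940683] [-221.8200188    93.65813533  108.3536212 ]
```

>>> apply_moves(targets=[{"travel":[-5,2,0],"roll":0,"jaw":20},{"travel":[-20,8,0],"roll":0,"jaw":20},{"travel":[-30,13,0],"roll":0,"jaw":20},{"travel":[-33,14,0],"roll":0,"jaw":20},{"travel":[-33,14,0],"roll":0,"jaw":20},{"travel":[-33,14,0],"roll":0,"jaw":20},{"travel":[-30,13,0],"roll":0,"jaw":20},{"travel":[-25,11,0],"roll":0,"jaw":20},{"travel":[-11,4,0],"roll":0,"jaw":20},{"travel":[-2,0,0],"roll":0,"jaw":20}])

```text
clock: 6.45
tool_pos: [0.4776, 0.0456, 0.1998]
orientation: [-180.0, 0.0, -102.6]
force: [0.4, -0.7, -2.7]
opening: 0.0345
gripper_force: 30.0
```

>>> apply_moves(targets=[{"travel":[0,0,5],"roll":0,"jaw":20},{"travel":[0,0,10],"roll":0,"jaw":20},{"travel":[0,0,15],"roll":0,"jaw":20},{"travel":[0,0,15],"roll":0,"jaw":20},{"travel":[0,0,5],"roll":0,"jaw":20},{"travel":[0,0,0],"roll":0,"jaw":20},{"travel":[0,0,0],"roll":0,"jaw":20}])

```text
clock: 7.15
tool_pos: [0.4781, 0.0445, 0.1497]
orientation: [-180.0, -0.0, -102.7]
force: [-0.0, 0.5, -1.5]
opening: 0.0342
gripper_force: 30.0
```

Run:
```python
from h import *
a=snap('side','d1');b=snap('scene','s1')
a=a[140:290,200:350];b=b[140:290,220:370]
cv2.imwrite('pics/c3.png',cv2.resize(np.hstack([a,b]),None,fx=2.66,fy=4,interpolation=cv2.INTER_CUBIC))
print(T()[:3,3])
```

```text
[0.47820847 0.04484579 0.1501397 ]
```

View pics/c3.png

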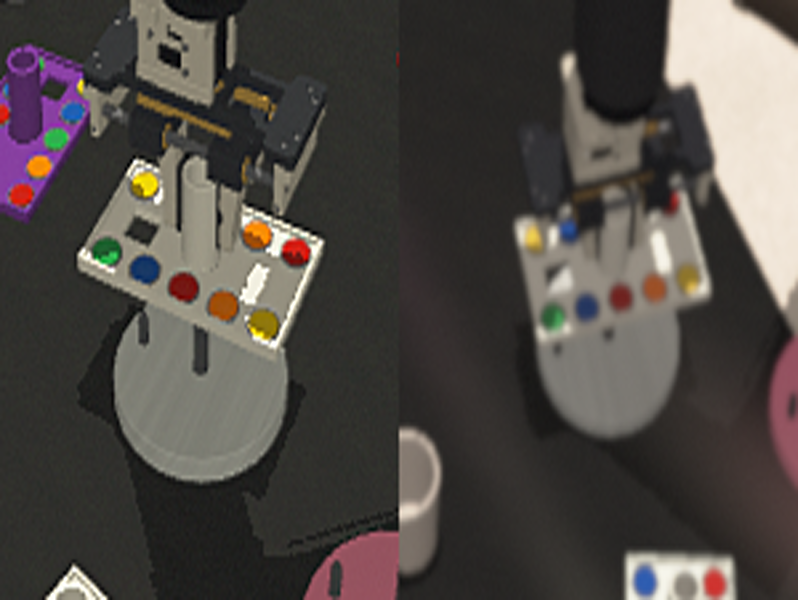

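The tray is level over the stand: tube mouth near side (276,180.5), square hole at (253.4,197.8), post at column ~275.5 under it.

Run:
```python
from h import *
h=atz('d1',(253.4,197.8),.1115);print(h,atz('d1',(276,181),.172),atz('d1',(275.6,205),.112))
P=np.array([.4775,.045,.11]);v=h-P;print(np.hypot(*v[:2]),np.degrees(np.arctan2(v[1],v[0])),h-[.5360,.0324,.1115])
```

```text
[0.53419487 0.03593266 0.1115    ] [0.47882024 0.03776217 0.172     ] [0.47597942 0.05128343 0.112     ]
0.057415369922578764 -9.086492882225851 [-1.80513188e-03  3.53266127e-03  4.16333634e-17]
```

>>> apply_moves(targets=[{"travel":[0,0,3],"roll":0,"jaw":20},{"travel":[0,0,5],"roll":0,"jaw":20},{"travel":[0,0,5],"roll":0,"jaw":20},{"travel":[0,0,4],"roll":0,"jaw":20},{"travel":[0,0,4],"roll":0,"jaw":20},{"travel":[0,0,4],"roll":0,"jaw":20},{"travel":[0,0,4],"roll":0,"jaw":20},{"travel":[0,0,4],"roll":0,"jaw":20},{"travel":[0,0,2],"roll":0,"jaw":20},{"travel":[0,0,0],"roll":0,"jaw":20}])

```text
clock: 8.25
tool_pos: [0.4776, 0.0448, 0.1142]
orientation: [180.0, -0.0, -102.7]
force: [0.1, -0.3, -2.1]
opening: 0.0346
gripper_force: 30.0
```

>>> apply_moves(targets=[{"travel":[0,0,4],"roll":0,"jaw":20},{"travel":[0,0,5],"roll":0,"jaw":20},{"travel":[0,0,5],"roll":0,"jaw":20},{"travel":[0,0,5],"roll":0,"jaw":20},{"travel":[0,0,4],"roll":0,"jaw":20},{"travel":[0,0,4],"roll":0,"jaw":20},{"travel":[0,0,4],"roll":0,"jaw":20},{"travel":[0,0,4],"roll":0,"jaw":20},{"travel":[0,0,2],"roll":0,"jaw":20},{"travel":[0,0,0],"roll":0,"jaw":20}])

```text
clock: 9.25
tool_pos: [0.4776, 0.0448, 0.0773]
orientation: [180.0, -0.0, -102.7]
force: [0.1, 0.5, -2.0]
opening: 0.0345
gripper_force: 30.0
```

>>> apply_moves(targets=[{"travel":[0,0,3],"roll":0,"jaw":20},{"travel":[0,0,3],"roll":0,"jaw":20},{"travel":[0,0,2],"roll":0,"jaw":20},{"travel":[0,0,2],"roll":0,"jaw":20},{"travel":[0,0,1],"roll":0,"jaw":20},{"travel":[0,0,0.5],"roll":0,"jaw":20},{"travel":[0,0,0],"roll":0,"jaw":20}])

```text
clock: 9.95
tool_pos: [0.4777, 0.0449, 0.066]
orientation: [180.0, -0.0, -102.7]
force: [0.4, 0.4, -2.2]
opening: 0.0346
gripper_force: 30.0
```

>>> apply_moves(targets=[{"travel":[0,0,0.5],"roll":0,"jaw":20},{"travel":[0,0,0.5],"roll":0,"jaw":20},{"travel":[0,0,0],"roll":0,"jaw":20},{"travel":[0,0,0],"roll":0,"jaw":20}])

```text
clock: 10.35
tool_pos: [0.4778, 0.0449, 0.0651]
orientation: [-180.0, 0.0, -102.7]
force: [-0.1, 0.7, -2.5]
opening: 0.0343
gripper_force: 30.0
```

>>> apply_moves(targets=[{"travel":[0,0,0.5],"roll":0,"jaw":20},{"travel":[0,0,0.5],"roll":0,"jaw":20},{"travel":[0,0,0],"roll":0,"jaw":20},{"travel":[0,0,0],"roll":0,"jaw":20}])

```text
clock: 10.75
tool_pos: [0.4777, 0.0449, 0.064]
orientation: [180.0, -0.0, -102.7]
force: [-0.5, 0.2, -1.4]
opening: 0.0346
gripper_force: 30.0
```

>>> apply_moves(targets=[{"travel":[0,0,0.5],"roll":0,"jaw":20},{"travel":[0,0,0],"roll":0,"jaw":20},{"travel":[0,0,0],"roll":0,"jaw":20}])

```text
clock: 11.05
tool_pos: [0.4778, 0.0449, 0.0636]
orientation: [-180.0, 0.0, -102.7]
force: [-0.4, -0.2, -0.2]
opening: 0.0343
gripper_force: 30.0
```

>>> apply_moves(targets=[{"travel":[0,0,0.4],"roll":0,"jaw":20},{"travel":[0,0,0],"roll":0,"jaw":20},{"travel":[0,0,0],"roll":0,"jaw":20}])

```text
clock: 11.35
tool_pos: [0.4778, 0.0449, 0.0636]
orientation: [-180.0, 0.0, -102.7]
force: [-2.7, 1.0, 6.8]
opening: 0.0346
gripper_force: 30.0
```

Contact with the disc at the expected height. Release gently, then retreat.

>>> apply_moves(targets=[{"travel":[0,0,0],"roll":0,"jaw":36},{"travel":[0,0,0],"roll":0,"jaw":45},{"travel":[0,0,0],"roll":0,"jaw":60},{"travel":[0,0,0],"roll":0,"jaw":75},{"travel":[0,0,0],"roll":0,"jaw":75},{"travel":[0,0,0],"roll":0,"jaw":75},{"travel":[0,0,-5],"roll":0,"jaw":75},{"travel":[0,0,-15],"roll":0,"jaw":75},{"travel":[0,0,-25],"roll":0,"jaw":75},{"travel":[0,0,-30],"roll":0,"jaw":75}])

```text
clock: 12.35
tool_pos: [0.477, 0.0445, 0.1386]
orientation: [179.9, -0.1, -102.7]
force: [1.3, 0.3, -0.2]
opening: 0.0749
gripper_force: 0.0
```

>>> apply_moves(targets=[{"travel":[0,0,-30],"roll":0,"jaw":75},{"travel":[0,0,-30],"roll":0,"jaw":75},{"travel":[0,0,-20],"roll":0,"jaw":75},{"travel":[0,0,-5],"roll":0,"jaw":75},{"travel":[0,0,0],"roll":0,"jaw":75},{"travel":[0,0,0],"roll":0,"jaw":75}])

```text
clock: 12.95
tool_pos: [0.4771, 0.0447, 0.2223]
orientation: [179.9, -0.0, -102.7]
force: [-0.4, 0.6, -1.0]
opening: 0.075
gripper_force: 0.0
```

Run:
```python
from h import *
a=snap('side','d2');b=snap('wrist','w3')
a=a[180:310,200:350];b=b[80:260,120:440]
cv2.imwrite('pics/c4.png',np.hstack([cv2.resize(a,(400,347),interpolation=cv2.INTER_CUBIC),cv2.resize(b,(400,347))]))
```

```text
(no output)
```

View pics/c4.png

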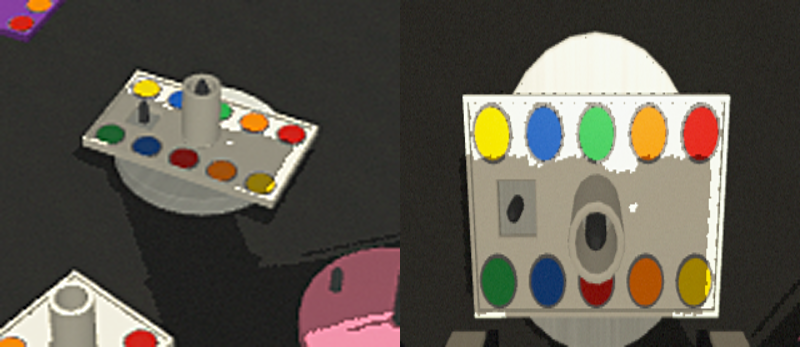

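The tray lies flat on the disc, with the pin standing in the square hole (crop 517,208) and the post tip in the tube (596,230). The gripper is clear.

```bash
python3 -c "
from plant import ctrl
print(ctrl.close_job())"
```

```text
the job is handed in; nothing more can be done
None
```

The long tray is flat and fully home on the stand, with the post in its tube and the pin in its square hole; I let go, stayed clear of the mixing tray and cup, and handed the job in at about 13 s.

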